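Seat the two proud covers

TASK

Four round black housings stand on the blue mat. Two of them have a cover disc that still stands proud of the rim: press each of these two covers straight down until it is fully home, flush with its rim. Do not touch the finished housing, whose cover is already flush, nor the open one that has no cover.

Things in the scene. Friction and masses are not known exactly. Their poses are not given: they have to be found in the camera images.
- cover_a_top (a point): Centre of the top face of one proud cover: grey disc, 72 mm wide, bright metal centre, in a fixed round black housing (100 mm wide, 78 mm bore, rim 40 mm above the table) on an aluminium nest (116 mm). It stands 16 to 20 mm above the rim, slides straight down against about 8 N of friction, stays where left, and meets a hard stop when its top is flush with the rim. z is up.
- cover_b_top (a point): Centre of the top face of the other proud cover: grey disc, 72 mm wide, bright metal centre, in a fixed round black housing (100 mm wide, 78 mm bore, rim 40 mm above the table) on an aluminium nest (116 mm). It stands 16 to 20 mm above the rim, slides straight down against about 8 N of friction, stays where left, and meets a hard stop when its top is flush with the rim. z is up.
- finished: Bystander: the same nest and black housing (116 mm nest, rim 40 mm above the table) with its grey cover already flush with the rim. Fixed. Origin on its axis at table height, z up.
- open_housing: Bystander: the same nest and black housing (116 mm nest, rim 40 mm above the table) with no cover, so that its hollow inside with small spokes shows. Fixed. Origin on its axis at table height, z up.
There are look-alikes about, which are no part of the job. What is shaped like the part that bears cover_b_top but green is not meant.

How it is judged:
By the outcome, as a careful person would: the job done as asked, in the order asked, and still so for the second after the job is handed in, with the robot touching nothing.
It also fails if it takes over 32 s, if anything falls off the work surface, if the arm or the gripper's body presses on something with over 40 N, if the wrist force passes 120 N, or if a joint passes its speed limit or range.

ROBOT

A 7-joint arm with a two-finger parallel gripper is mounted at the origin on the work surface. World frame = base frame: x ahead of the robot, y to its left, z up, the work surface at z = 0. Lengths are in mm, angles in rad, forces in N, time in s.
With the tool pointing down it reaches from about 400 to 925 mm from the base axis. Payload 5.6 kg.
Tool frame: the origin (TCP) lies at the very end of the fingers, on their centre line; the grasp point (between the pads) lies 19 mm behind it; x points along the fingers, z is the direction in which the jaws open and shut, and the axes are right-handed (so a half turn about x gives the same grasp; the last joint's range is limited). The gripper opens to 85 mm and grips with 20 to 120 N. Pads are 22 mm wide; open, the fingers measure 114 mm over their backs; the gripper's body (76 mm by 85 mm) begins 54 mm behind the grasp point. The pads swing forward as they close: fully open they stand 13 mm farther back than shut.
Start: joints at [-1.361, 0.468, -0.012, 1.603, 0.006, 1.071, -0.056], TCP at [162.616, 629.336, 231.29] pointing down, gripper open.
Joint ranges: [-2.53, 2.53], [-0.31, 2.02], [-1.57, 1.55], [0.28, 2.44], [-1.29, 4.43], [0.15, 1.84], [-2.92, 2.92]. Speed limits (rad/s): [2.57, 2.57, 3.14, 3.14, 3.14, 3.14, 3.14].

INTERFACE

Orientations are given as a unit quaternion [w, x, y, z].
In Python, from rig import get_obs, get_image, sign_off gives the robot as it stands. The module is installed in compiled form; this text tells all that it offers.
- The arm moves only by the shell command python3 -m jog 'ROWS' [FORCE]. ROWS is JSON, a list of rows, each a list of 7 numbers: the turn, a rotation vector about the tool's x, y, z in degrees, then the shift along the tool's x, y, z in mm, then the finger opening in mm, from 0 to 85.4. A call has 1 to 12 rows; each row shifts and turns the commanded pose from where the row before left it, along the tool's axes as they then stand; what a row does not reach is not made up. A row lasts 1/10 s, in which the tool goes at most 50 mm and 8.59 degrees, less where a joint would pass 70% of its speed; a pose out of reach is approached as far as the arm can. A call with a gripper value outside its range is refused whole. The fingers move at their own pace and stop on an object; FORCE is the grip in N (left out, the last holds). Time passes only in rows, so rows that do not move let the fingers close. It gives the time, the measured TCP pose, the force and the opening at its end, in the units of the state.
- get_obs(): the state, without advancing time (a new reading comes with each control period).
- get_image(name): name is "scene" or "top" or "wrist"; returns a dict with "frame" (420x560x3 uint8, red, green, blue), "K" (3x3 intrinsics, pixels), "position" and "attitude" of the camera in the world; the wrist camera has in their place "T_tool_cam" (4x4, takes a point from camera to tool coordinates, whose origin is the TCP and whose axes are the tool frame's). Camera axes: x right, y up, looking along -z (the intrinsics and any distortion apply to the point x, -y, -z); pixel columns grow to the right and rows downward; lengths in mm; the calibration is good to about 2 mm. A picture is of the moment at which its call begins: read the wrist's pose just before it. There is no depth.
- sign_off(): hands the job in, once; it reports no verdict.
The state is a dict: "t": time; "joint_positions": joint angles; "joint_vel": joint speeds; "joint_torque": joint torques, N m; "tcp_pos": TCP position; "ee_rot": TCP orientation; "ft_force": force on the tool from outside, world axes, zero at the start; "moment": the same for the moment, N m; "width": finger opening in mm.
Only numpy, scipy, OpenCV 4.12 (cv2) and the standard library are available. Lean on these libraries where they do the work, as an engineer would, in place of code of your own. Each camera call takes 0.05 s, during which the arm holds its last target.

## Working session

There is one attempt and no reset: what is moved stays moved. The work goes in short steps, Python scripts to look and compute and a shell command to move; the robot and the scene stay as the last step left them, time stands still between calls to the robot, and variables do not carry over. Pictures are saved under pics/ and viewed, and the job is handed in when it is done.

```bash
mkdir -p pics; python3 - <<'E'
from rig import *
import cv2
o=get_obs();print({k:o[k] for k in('t','tcp_pos','ee_rot','ft_force','width')})
for n in('scene','top'):
    d=get_image(n);cv2.imwrite(f'pics/{n}0.png',d['frame'][:,:,::-1]);print(n,d['K'],d['position'],d['attitude'],[k for k in d])
E
```

```text
{'t': 0.0, 'tcp_pos': array([162.50846491, 628.77218381, 230.32651536]), 'ee_rot': array([ 0.55858098, -0.43338319,  0.55953403,  0.43253668]), 'ft_force': array([-0.08707422,  0.29783242,  0.0386435 ]), 'width': 85.24535958936241}
scene [[502.71545891   0.         273.66405546]
 [  0.         502.71545891 210.98303262]
 [  0.           0.           1.        ]] [1445.61320342 -177.25019903  760.78100079] [0.69475774 0.35379823 0.2923907  0.55375642] ['frame', 'K', 'position', 'attitude']
top [[512.70352747   0.         279.2274265 ]
 [  0.         512.70352747 204.63891578]
 [  0.           0.           1.        ]] [ 268.76741609    1.60548102 1472.8212169 ] [ 0.71182656  0.06182667 -0.06955278 -0.69616293] ['frame', 'K', 'position', 'attitude']
```

View pics/scene0.png

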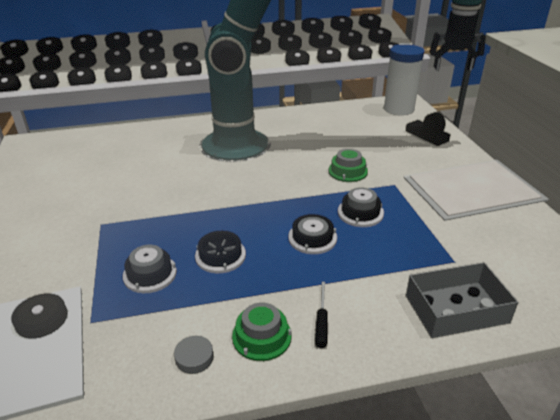

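View pics/top0.png

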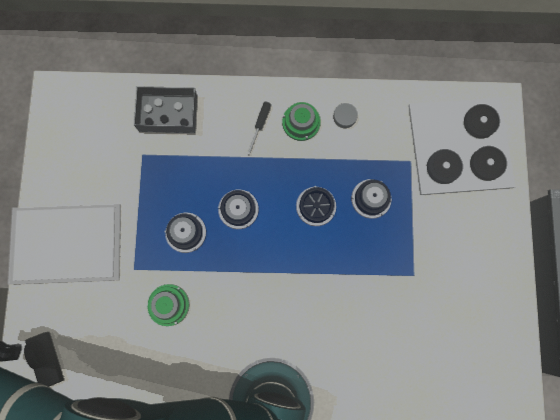

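Candidates. Black housings on the mat, in the top view: (185,232), (238,208), (316,205, open) and (374,197). Look-alikes: green housings at (301,120) and (168,304), a loose grey disc at (345,115), and black discs on the tray at right. I'll check in a close crop which covers are proud.

```bash
cat > h.py <<'E'
import numpy as np,cv2
from scipy.spatial.transform import Rotation as R
def rot(q): return R.from_quat([q[1],q[2],q[3],q[0]]).as_matrix()
def ray(d,uv,z):
    K=d['K'];v=np.array([(uv[0]-K[0,2])/K[0,0],-(uv[1]-K[1,2])/K[1,1],-1.])
    w=rot(d['attitude'])@v;p=np.array(d['position']);return p+w*(z-p[2])/w[2]
def proj(d,P):
    c=rot(d['attitude']).T@(np.array(P)-d['position']);K=d['K']
    return K[0,0]*c[0]/-c[2]+K[0,2],K[1,1]*-c[1]/-c[2]+K[1,2]
E
python3 - <<'E'
from rig import *
from h import *
t=get_image('top');s=get_image('scene')
a=cv2.resize(s['frame'][180:300,110:390],None,fx=2.8,fy=2.8,interpolation=cv2.INTER_CUBIC)
b=cv2.resize(t['frame'][175:260,150:410],(784,256),interpolation=cv2.INTER_CUBIC)
cv2.imwrite('pics/crop1.png',np.vstack([a,b])[:,:,::-1])
# bright centres
for n,d,seeds in(('top',t,[(185,232),(238,208),(374,197)]),('scene',s,[(362,195),(313,227),(148,254)])):
    hsv=cv2.cvtColor(d['frame'],cv2.COLOR_RGB2HSV)
    for u,v in seeds:
        c=hsv[v-10:v+11,u-12:u+13]; m=((c[:,:,2]>165)&(c[:,:,1]<60)).astype(np.uint8)
        k,l,st,ce=cv2.connectedComponentsWithStats(m)
        for i in range(1,k):
            if st[i,4]>8:
                p=ce[i]+[u-12,v-10]; print(n,(u,v),st[i],p.round(1),ray(d,p,40).round(1),ray(d,p,58).round(1))
E
```

```text
top (185, 232) [  2   1  15  15 150] [182.1 229.9] [460.  260.3  40. ] [457.6 257.   58. ]
top (238, 208) [  4   2  15  15 145] [236.8 206.9] [529.3 108.9  40. ] [526.  107.6  58. ]
top (374, 197) [  5   1  15  15 143] [374.2 194.8] [ 573.7 -282.2   40. ] [ 569.8 -278.7   58. ]
scene (362, 195) [ 0  0 25  5 60] [360.5 185.8] [393.2 280.6  40. ] [419.5 269.2  58. ]
scene (362, 195) [  3   5  19  10 119] [362.  194.1] [431.6 270.3  40. ] [456.9 259.1  58. ]
scene (313, 227) [  2   3  20  12 157] [312.7 225.2] [530.5 109.3  40. ] [553.3 102.1  58. ]
scene (148, 254) [  0   4  21  14 192] [145.9 254.7] [ 548.3 -280.2   40. ] [ 570.7 -277.7   58. ]
```

View pics/crop1.png

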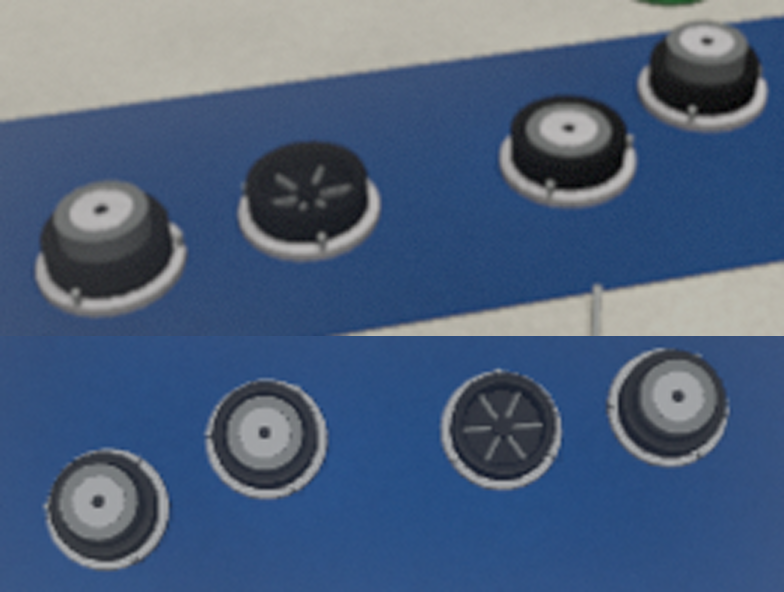

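The crop shows proud covers at top (182,230) and (374,195), the flush one at (237,207) and the open one at (316,205). Both views agree on the proud ones, at about (457,258) and (570,-278). Next I work out the shifts in tool axes.

```bash
cat > d.py <<'E'
from rig import *
from h import *
import sys
o=get_obs();M=rot(o['ee_rot']);T=np.array(eval(sys.argv[1]))
print('t',o['t'],'tcp',o['tcp_pos'].round(1),'F',o['ft_force'].round(1),'w',round(o['width'],1));print(M.round(3));print('tool shift',(M.T@(T-o['tcp_pos'])).round(1))
print('tilt fix rotvec deg (tool)',np.degrees(np.cross([1,0,0],M.T@[0,0,-1])).round(2))
E
python3 d.py '[457.3,258,140]'
```

```text
t 0.2 tcp [162.5 629.  230.7] F [0.2 0.2 1. ] w 85.4
[[-0.    -0.968  0.25 ]
 [-0.001  0.25   0.968]
 [-1.    -0.    -0.001]]
tool shift [  91.  -378.2 -285.4]
tilt fix rotvec deg (tool) [ 0.   -0.06  0.  ]
```

```bash
python3 -m jog '[[0,0,0,0,-15,-11,0],[0,0,0,0,-33,-25,0],[0,0,0,0,-35,-27,0],[0,0,0,0,-35,-27,0],[0,0,0,0,-35,-27,0],[0,0,0,0,-35,-27,0],[0,0,0,0,-35,-27,0],[0,0,0,0,-35,-27,0],[0,0,0,0,-35,-27,0],[0,0,0,0,-35,-27,0],[0,0,0,0,-30,-15,0],[0,0,0,0,-15,-8,0]]' 60; python3 d.py '[457.3,258,120]'
```

```text
t: 1.4
tcp_pos: [457.3, 265.0, 231.6]
ee_rot: [0.56, -0.432, 0.56, 0.431]
ft_force: [-0.4, 0.5, 0.8]
width: 0.0
t 1.4 tcp [457.3 265.  231.6] F [-0.4  0.5  0.8] w 0.0
[[ 0.001 -0.967  0.256]
 [-0.001  0.256  0.967]
 [-1.    -0.001 -0.001]]
tool shift [111.6  -1.7  -6.7]
tilt fix rotvec deg (tool) [ 0.   -0.03  0.08]
```

```bash
python3 -m jog '[[0,0,0,0,0,0,0],[0,0,0,0,0,0,0]]' ; python3 d.py '[457.3,258,80]'
```

```text
t: 1.6
tcp_pos: [454.5, 269.2, 231.2]
ee_rot: [0.559, -0.433, 0.559, 0.433]
ft_force: [-0.2, 0.0, 0.3]
width: -0.2
t 1.6 tcp [454.5 269.2 231.2] F [-0.2  0.   0.3] w -0.2
[[-0.001 -0.968  0.251]
 [ 0.     0.251  0.968]
 [-1.     0.001 -0.   ]]
tool shift [151.2  -5.6 -10.1]
tilt fix rotvec deg (tool) [ 0.   -0.   -0.04]
```

```bash
python3 -m jog '[[0,0,0,15,-3,-5,0],[0,0,0,30,-2.5,-5,0],[0,0,0,35,0,0,0],[0,0,0,35,0,0,0],[0,0,0,25,0,0,0],[0,0,0,11,0,0,0],[0,0,0,0,0,0,0],[0,0,0,0,0,0,0]]' ; python3 d.py '[457.3,258,40]'; python3 - <<'E'
from rig import *
import cv2
f=get_image('scene')['frame'][120:270,260:460]
cv2.imwrite('pics/a1.png',cv2.resize(f,(800,600),interpolation=cv2.INTER_CUBIC)[:,:,::-1])
w=get_image('wrist')['frame'];cv2.imwrite('pics/w1.png',w[:,:,::-1])
E
```

```text
t: 2.4
tcp_pos: [458.0, 259.5, 81.2]
ee_rot: [0.559, -0.433, 0.558, 0.433]
ft_force: [0.4, 0.8, 0.6]
width: -0.2
t 2.4 tcp [458.  259.5  81.2] F [0.4 0.8 0.6] w -0.2
[[ 0.001 -0.968  0.249]
 [ 0.001  0.249  0.968]
 [-1.    -0.001  0.001]]
tool shift [41.2  0.3 -1.7]
tilt fix rotvec deg (tool) [-0.    0.06  0.04]
```

View pics/a1.png

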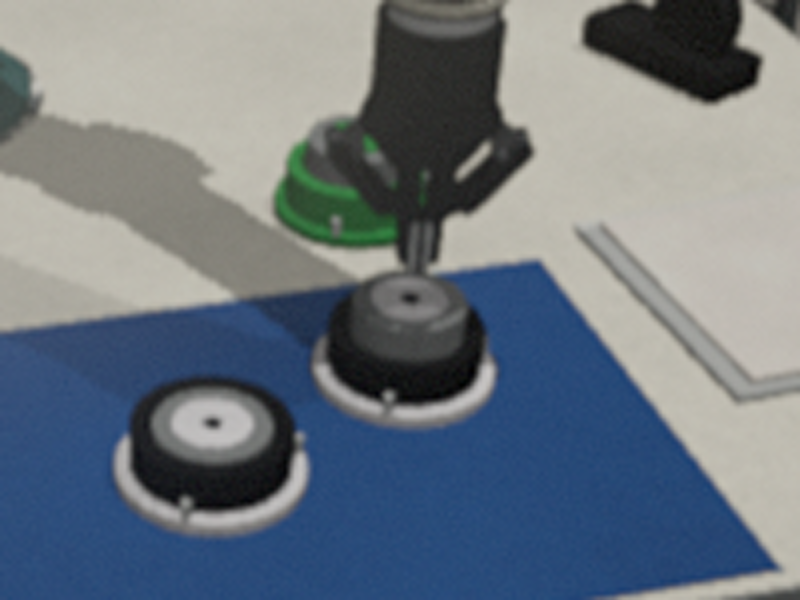

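View pics/w1.png

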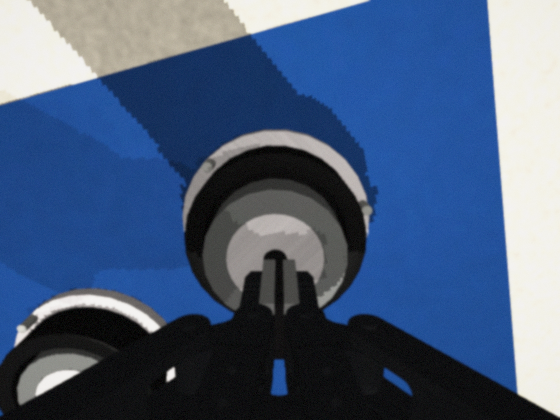

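Pictures: the closed fingertips stand over the centre of cover A (scene crop, tip (417,268), cover centre (409,297)). The flush housing is well clear. Pressing down.

```bash
python3 -m jog '[[0,0,0,10,0,-1.5,0],[0,0,0,8,0,0,0],[0,0,0,4,0,0,0],[0,0,0,4,0,0,0],[0,0,0,4,0,0,0],[0,0,0,4,0,0,0],[0,0,0,3,0,0,0],[0,0,0,2,0,0,0],[0,0,0,0,0,0,0]]' ; python3 d.py '[457.3,258,40]'
```

```text
t: 3.4
tcp_pos: [457.1, 257.0, 41.1]
ee_rot: [0.559, -0.433, 0.559, 0.433]
ft_force: [-2.1, -0.9, 2.8]
width: 0.2
t 3.4 tcp [457.1 257.   41.1] F [-2.1 -0.9  2.8] w 0.2
[[-0.001 -0.968  0.25 ]
 [-0.     0.25   0.968]
 [-1.     0.001 -0.001]]
tool shift [1.1 0.  1. ]
tilt fix rotvec deg (tool) [ 0.   -0.03 -0.04]
```

```bash
python3 -m jog '[[0,0,0,1,0,0,0],[0,0,0,0.5,0,0,0],[0,0,0,0,0,0,0]]' ; python3 d.py '[457.3,258,40]'
```

```text
t: 3.7
tcp_pos: [457.1, 257.0, 40.1]
ee_rot: [0.559, -0.433, 0.559, 0.433]
ft_force: [-2.5, -0.9, 8.5]
width: 0.2
t 3.7 tcp [457.1 257.   40.1] F [-2.5 -0.9  8.5] w 0.2
[[-0.001 -0.968  0.25 ]
 [-0.     0.25   0.968]
 [-1.     0.001 -0.001]]
tool shift [0.1 0.1 1. ]
tilt fix rotvec deg (tool) [ 0.   -0.03 -0.04]
```

```bash
python3 -m jog '[[0,0,0,1,0,0,0],[0,0,0,0,0,0,0]]' ; python3 -m jog '[[0,0,0,1,0,0,0],[0,0,0,0,0,0,0]]'
```

```text
t: 3.9
tcp_pos: [457.2, 257.0, 40.0]
ee_rot: [0.559, -0.433, 0.559, 0.433]
ft_force: [-4.6, -2.9, 16.9]
width: -0.0
t: 4.1
tcp_pos: [457.2, 257.1, 39.9]
ee_rot: [0.559, -0.433, 0.559, 0.433]
ft_force: [-7.1, -4.8, 26.0]
width: 0.3
```

Hard stop: the position holds at 40 mm while the force rises past 8 N. I lift and go towards B at height.

```bash
python3 -m jog '[[0,0,0,0.5,0,0,0],[0,0,0,0,0,0,0],[0,0,0,-5,0,0,0],[0,0,0,-20,0,0,0],[0,0,0,-40,0,0,0],[0,0,0,-40,0,0,0],[0,0,0,-30,0,0,0],[0,0,0,-10,0,0,0],[0,0,0,0,0,0,0],[0,0,0,0,0,0,0]]' ; python3 d.py '[570.2,-278.2,180]'; python3 - <<'E'
from rig import *
import cv2
f=get_image('scene')['frame'][150:270,260:420]
cv2.imwrite('pics/a2.png',cv2.resize(f,(800,600),interpolation=cv2.INTER_CUBIC)[:,:,::-1])
E
```

```text
t: 5.1
tcp_pos: [456.6, 256.9, 180.9]
ee_rot: [0.558, -0.433, 0.56, 0.433]
ft_force: [-0.1, 0.4, 0.6]
width: -0.1
t 5.1 tcp [456.6 256.9 180.9] F [-0.1  0.4  0.6] w -0.1
[[-0.002 -0.968  0.25 ]
 [-0.001  0.25   0.968]
 [-1.     0.001 -0.002]]
tool shift [   1.4 -243.8 -489.7]
tilt fix rotvec deg (tool) [ 0.   -0.09 -0.08]
```

View pics/a2.png

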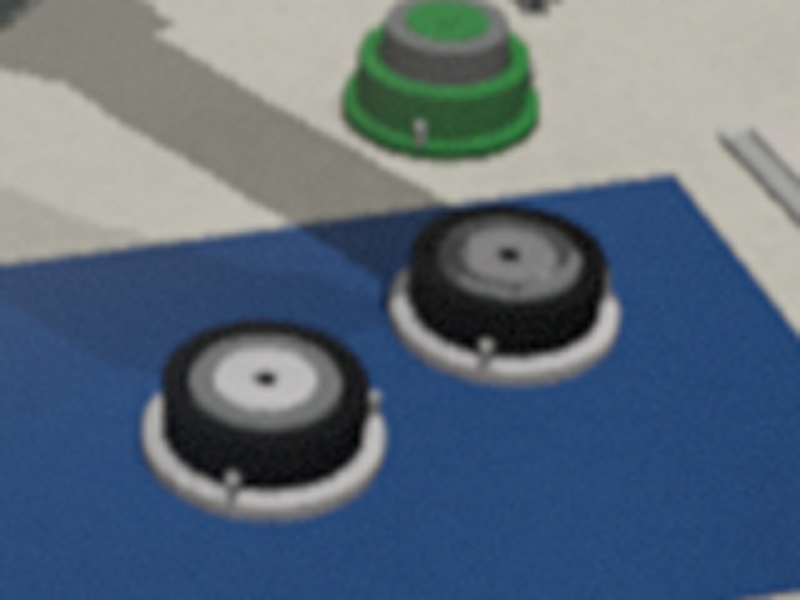

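Cover A at (508,255) in the crop now matches the finished housing's flush look at (265,378). Moving to B.

```bash
python3 -m jog '[[0,0,0,0,-8,-16,0],[0,0,0,0,-16,-32,0],[0,0,0,0,-17,-34,0],[0,0,0,0,-17,-34,0],[0,0,0,0,-17,-34,0],[0,0,0,0,-17,-34,0],[0,0,0,0,-17,-34,0],[0,0,0,0,-17,-34,0],[0,0,0,0,-17,-34,0],[0,0,0,0,-17,-34,0],[0,0,0,0,-17,-34,0],[0,0,0,0,-17,-34,0]]' ; python3 -m jog '[[0,0,0,0,-17,-34,0],[0,0,0,0,-16,-32,0],[0,0,0,0,-10,-20,0],[0,0,0,0,0,0,0],[0,0,0,0,0,0,0]]'; python3 d.py '[570.2,-278.2,180]'
```

```text
t: 6.35
tcp_pos: [547.3, -168.2, 180.2]
ee_rot: [0.558, -0.432, 0.56, 0.434]
ft_force: [0.1, 0.5, 0.8]
width: -0.1
t: 6.85
tcp_pos: [567.3, -260.6, 180.2]
ee_rot: [0.559, -0.432, 0.56, 0.434]
ft_force: [0.2, 0.8, -0.2]
width: 0.1
t 6.85 tcp [ 567.3 -260.6  180.2] F [ 0.2  0.8 -0.2] w 0.1
[[-0.003 -0.968  0.251]
 [ 0.001  0.251  0.968]
 [-1.     0.004  0.   ]]
tool shift [  0.2  -7.3 -16.3]
tilt fix rotvec deg (tool) [ 0.    0.02 -0.2 ]
```

```bash
python3 -m jog '[[0,0,0,10,-4,-8,0],[0,0,0,20,-3.3,-8.3,0],[0,0,0,30,0,0,0],[0,0,0,25,0,0,0],[0,0,0,14,0,0,0],[0,0,0,0,0,0,0],[0,0,0,0,0,0,0]]' ; python3 d.py '[570.2,-278.2,40]'; python3 - <<'E'
from rig import *
import cv2
f=get_image('scene')['frame'][180:300,80:240]
cv2.imwrite('pics/b1.png',cv2.resize(f,(800,600),interpolation=cv2.INTER_CUBIC)[:,:,::-1])
E
```

```text
t: 7.55
tcp_pos: [571.7, -278.4, 83.6]
ee_rot: [0.559, -0.433, 0.559, 0.433]
ft_force: [0.7, 0.1, 0.2]
width: 0.0
t 7.55 tcp [ 571.7 -278.4   83.6] F [0.7 0.1 0.2] w 0.0
[[ 0.    -0.968  0.25 ]
 [-0.     0.25   0.968]
 [-1.    -0.    -0.   ]]
tool shift [43.6  1.5 -0.1]
tilt fix rotvec deg (tool) [ 0.   -0.01  0.02]
```

View pics/b1.png

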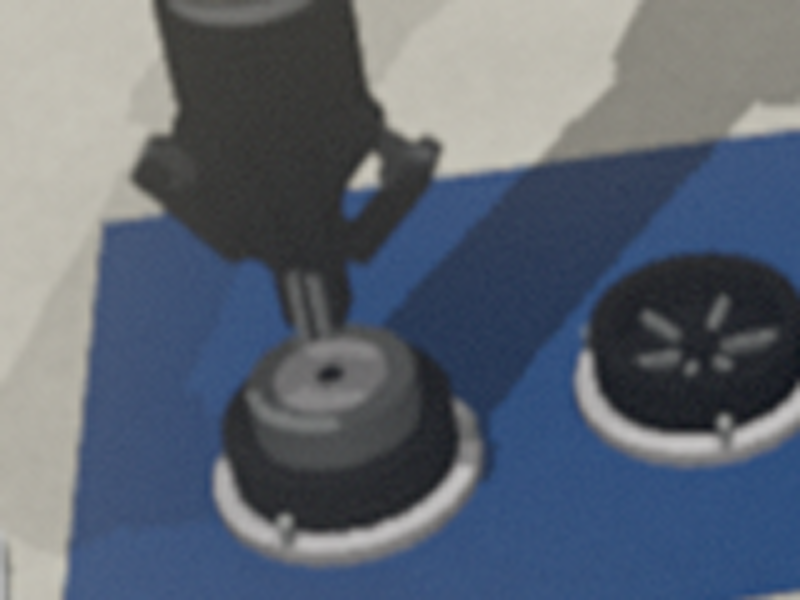

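The fingertips at (318,335) are over cover B's centre at (330,374), clear of the open housing. Pressing.

```bash
python3 -m jog '[[0,0,0,12,1,0,0],[0,0,0,8,0,0,0],[0,0,0,4,0,0,0],[0,0,0,4,0,0,0],[0,0,0,4,0,0,0],[0,0,0,4,0,0,0],[0,0,0,4,0,0,0],[0,0,0,2,0,0,0],[0,0,0,1,0,0,0],[0,0,0,0,0,0,0]]' ; python3 -m jog '[[0,0,0,1,0,0,0],[0,0,0,0.5,0,0,0],[0,0,0,0,0,0,0]]'; python3 -m jog '[[0,0,0,1,0,0,0],[0,0,0,0,0,0,0]]'
```

```text
t: 8.6
tcp_pos: [569.9, -278.0, 40.6]
ee_rot: [0.559, -0.432, 0.559, 0.433]
ft_force: [-3.9, 0.7, 6.0]
width: -0.1
t: 8.9
tcp_pos: [569.9, -278.0, 40.1]
ee_rot: [0.559, -0.432, 0.559, 0.433]
ft_force: [-5.3, 2.2, 13.2]
width: 0.1
t: 9.1
tcp_pos: [569.9, -278.0, 40.0]
ee_rot: [0.559, -0.432, 0.559, 0.434]
ft_force: [-7.9, 3.9, 19.1]
width: -0.3
```

```bash
python3 -m jog '[[0,0,0,1.5,0,0,0],[0,0,0,0,0,0,0]]'; python3 -m jog '[[0,0,0,-6,0,0,0],[0,0,0,-20,0,0,0],[0,0,0,-40,0,0,0],[0,0,0,-40,0,0,0],[0,0,0,-40,0,0,0],[0,0,0,-20,0,0,0],[0,0,0,0,0,0,0],[0,0,0,0,0,0,0],[0,0,0,0,0,0,0]]'; python3 - <<'E'
from rig import *
from h import *
s=get_image('scene');t=get_image('top')
f=s['frame'][170:300,110:400]
cv2.imwrite('pics/end.png',cv2.resize(f,None,fx=2.7,fy=2.7,interpolation=cv2.INTER_CUBIC)[:,:,::-1])
print('expected dark-hole px if flush',proj(s,(457.2,257.8,40)),proj(s,(570.2,-278.2,40)))
E
```

```text
t: 9.3
tcp_pos: [570.0, -278.0, 39.9]
ee_rot: [0.559, -0.432, 0.559, 0.434]
ft_force: [-10.3, 5.2, 27.4]
width: -0.3
t: 10.2
tcp_pos: [569.5, -277.8, 200.7]
ee_rot: [0.559, -0.432, 0.56, 0.434]
ft_force: [-0.3, 0.1, -0.3]
width: -0.2
expected dark-hole px if flush (np.float64(360.9047206048319), np.float64(200.12869490900195)) (np.float64(146.93875585527746), np.float64(260.87046340284104))
```

View pics/end.png

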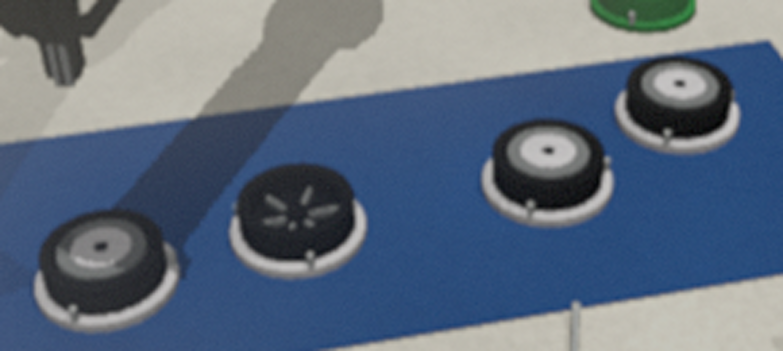

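All three covers look flush. The centre holes sit at scene (362,201) and (147,261), against a predicted (361,200) and (147,261) for a flush cover.

```bash
python3 -c "
from rig import *
print(sign_off())"
```

```text
the job is handed in; nothing more can be done
None
```

Both proud covers are pressed home, A at about (457, 258) and B at about (570, -278), using the closed fingertips on their centres. Each hit its hard stop at z ≈ 40 mm. The upward force at the last reading while pressing was 26 N on A and 27 N on B. A then got a further 0.5 mm press that I did not read.

The final picture shows both covers flush, with their centre holes within about 1 px of where a flush cover should be. No move went near the finished or open housing below travel height. The arm was lifted clear, reading almost no force, and the job was handed in at about 10 s. None of the checks failed or disagreed.

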